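# Set the live-catch mouse trap

## Robot

A 7-joint arm with a two-finger parallel gripper is mounted at the origin on the work surface. World frame = base frame: x ahead of the robot, y to its left, z up, the work surface at z = 0. Lengths are in m, angles in rad, forces in N, time in s.
With the tool pointing down it reaches from about 0.425 to 0.875 m from the base axis. Payload 9.9 kg.
Tool frame: the origin (TCP) lies between the finger pads; the fingertips stand 25 mm ahead of it and the grasp point (between the pads) lies 6 mm ahead of it; z points along the fingers, y is the direction in which the jaws open and shut (so a half turn about z gives the same grasp; the last joint's range is limited). The gripper opens to 85 mm and grips with 20 to 120 N. Pads are 22 mm wide; open, the fingers measure 114 mm over their backs; the gripper's body (76 mm by 85 mm) begins 54 mm behind the grasp point. The pads swing forward as they close: fully open they stand 13 mm farther back than shut.
Start: joints at [-1.331, 0.576, 0.025, 1.437, -0.015, 1.129, -0.057], TCP at [0.215, 0.64, 0.256] pointing down, gripper open.
Joint ranges: [-2.76, 2.76], [-0.34, 2.15], [-1.52, 1.57], [0.19, 2.46], [-1.09, 4.23], [0.17, 1.99], [-2.82, 2.82]. Speed limits (rad/s): [2.22, 2.22, 3.01, 3.01, 3.14, 3.14, 3.14].

## Interface

Orientations are given as a rotation vector (axis times angle).
In Python, from cell import bot gives the robot as it stands.
- The arm moves only by the tool servo_tool, never from a script. Its argument "motion" is a list of rows, each an object with "rot": the turn, a rotation vector about the tool's x, y, z normalised to -1 to 1, where 1 is 4 degrees, a list of three; "dp": the shift along the tool's x, y, z normalised to -1 to 1, where 1 is 40 mm, a list of three; "jaw": the closure, from -1 (fully open) to 1 (shut). In form: [{"rot": [rx, ry, rz], "dp": [tx, ty, tz], "jaw": jaw}, ...]. A call has 1 to 8 rows; each row shifts and turns the commanded pose from where the row before left it, along the tool's axes as they then stand; what a row does not reach is not made up. A row lasts 1/8 s, in which the tool goes at most 62.5 mm and 10.7 degrees, less where a joint would pass 70% of its speed; a pose out of reach is approached as far as the arm can. A call with a number of a shift or a turn outside -1 to 1 is refused whole. A call with a gripper value outside its range is refused whole. The fingers move at their own pace and stop on an object; the grip force is fixed at half the most. Time passes only in rows, so rows that do not move let the fingers close. It gives the time, the measured TCP pose, the force and the opening at its end, in the units of the state.
- bot.get_obs(): the state, without advancing time (a new reading comes with each control period).
- bot.grab_frame(name): name is "side" or "top" or "wrist"; returns a dict with "frame" (480x640x3 uint8, blue, green, red), "mtx" (3x3 intrinsics, pixels), "R" (3x3) and "t" (3): a world point X has camera coordinates R X + t; the wrist camera has in their place "T_tool_cam" (4x4, takes a point from camera to tool coordinates, whose origin is the TCP and whose axes are the flange's). Camera axes: x right, y down, z forward; pixel columns grow to the right and rows downward; lengths in m; the calibration is good to about 2 mm. A picture is of the moment at which its call begins: read the wrist's pose just before it. There is no depth.
- bot.sign_off(): hands the job in, once; it reports no verdict.
The state is a dict: "clock": time; "joint_positions": joint angles; "joint_velocities": joint speeds; "tau": joint torques, N m; "eef_pos": TCP position; "orientation": TCP orientation; "contact_force": force on the tool from outside, world axes, zero at the start; "wrist_torque": the same for the moment, N m; "opening": finger opening in m.
Only numpy, scipy, OpenCV 4.12 (cv2) and the standard library are available. Lean on these libraries where they do the work, as an engineer would, in place of code of your own. Each camera call takes 0.05 s, during which the arm holds its last target.

## Task

Set the live-catch mouse trap on the linen-closet counter: with the fingertips press down the red finger tab at the end of its rocker bar, which lifts the gate at the other end, until the bar snaps under the brass catch; then let go, so that the gate stays up on its own. Only press the bar: do not touch the gate, do not lift, tip or shove the trap, and leave everything else on the counter where it stands.

Things in the scene. Friction and masses are not known exactly. Their poses are not given: they have to be found in the camera images.
- trap: Wire-mesh live-catch trap, loose, 300 x 120 x 112 mm (x, y, z) to its roof, about 0.9 kg. Origin: centre of its underside; +x points to the gate end, -x to the red tab's end, z up. The rocker bar's pivot stands on the roof over the origin, 172 mm above the underside; the gate's channels, at x = 135 mm, end 176 mm up; the brass catch on the roof, x -85 to -60, y 10 to 18 mm, ends 182 mm up
- tab (a point): Middle of the top face of the red finger tab (30 mm along the bar, 28 mm across, 4 mm thick) on the bar's end, 130 mm from the pivot on the trap's -x side. Gate shut, the bar (flat strip 10 mm wide) slopes up to the tab by 0.26 rad and the tab is 208 mm above the counter. Pressed, it swings almost straight down: 147 mm above the counter where the bar is caught, 137 mm at its stop
- rocker (a joint): Angle of the rocker bar, rad: 0 gate shut, tab up; grows as the tab is pressed. From 0.28 its side pin pushes the catch aside, at 0.5 it slips under it; let go, the bar then stays held at about 0.48. Hard stop at 0.56. It springs back if let go before it is caught. Pressing the tab takes about 1.5 to 4 N; press on nearly to the stop to be sure
- gate: Sheet-steel gate, 100 mm wide, 106 mm high, 2.5 mm thick, sliding straight up in its channels at the trap's +x end and lifted by the rocker bar through a wire stirrup on its top. Origin: middle of its lower edge; 6 mm above the trap's underside when shut, about 72 mm when the trap is set
- catch (a joint): Angle of the sprung brass catch, rad: 0 upright (at rest, and also when it holds the bar); the bar's pin pushes it back, away from the gate, to about 0.2 and it springs back to 0 over the pin
- bait_jar: Glass jar with a red lid, 64 mm across, 80 mm tall, beside the trap; origin at the centre of its underside. To be left alone
- tape_measure: Yellow and black tape measure standing on edge, 62 x 32 x 60 mm, beside the trap; origin at the centre of its underside. To be left alone
- cedar_block: Cedar moth block, 75 x 45 x 22 mm, beside the trap; origin at the centre of its underside. To be left alone
- torch: Black and blue torch lying down, 155 mm long along its x, 40 mm high; origin on its underside near the middle. To be left alone
- starch_can: Blue and white spray can, 58 mm across, 185 mm tall; origin at the centre of its underside. To be left alone
- clothes_brush: Wooden clothes brush lying bristles down, 150 x 48 x 38 mm; origin at the centre of its underside. To be left alone
- peg_tub: White tub of clothes pegs, 90 mm across, about 95 mm tall; origin at the centre of its underside. To be left alone

How it is judged:
On the way:
1. The robot presses the rocker bar down and the gate rises (value of joint rocker above 0.4 rad and contact force between the fingers and trap above 0.3 N), for 0.05 s.
At the end, for the whole second after the job is handed in: The rocker bar is held under the catch by itself (bar beyond 0.44 rad, catch back within 0.08 rad of upright), the gate's lower edge stays more than 60 mm above the trap's underside, and the trap stands flat, at rest, within 30 mm of where it stood (value of joint rocker above 0.44 rad and value of joint catch below 0.08 rad and z of gate in the frame of trap above 0.06 m and velocity of joint rocker between -0.05 and 0.05 rad/s and linear speed of trap below 0.02 m/s and angle between trap's own z axis and vertical below 0.05 rad and distance of trap from where it was at the start of the episode below 0.03 m); the robot touches nothing.
It fails at once if The gate is touched by hand (contact force between any of the fingers, the arm and gate above 0.5 N).
It fails at once if The trap is shoved more than 30 mm, tipped more than 0.12 rad, or lifted off the counter (distance of trap from where it was at the start of the episode above 0.03 m or angle between trap's own z axis and vertical above 0.12 rad or height (world z) of trap above 0.012 m).
It fails at once if Something else on the counter is moved more than 25 mm or knocked over (distance of any of bait_jar, tape_measure, cedar_block, torch, starch_can, clothes_brush, peg_tub from where it was at the start of the episode above 0.025 m or angle between any of bait_jar, tape_measure, cedar_block, torch, starch_can, clothes_brush, peg_tub's own z axis and vertical above 0.35 rad).
It also fails if it takes over 32 s, if anything falls off the work surface, if the arm or the gripper's body presses on something with over 40 N, if the wrist force passes 120 N, or if a joint passes its speed limit or range.

## Working session

There is one attempt and no reset: what is moved stays moved. The work goes in short steps, Python scripts to look and compute and a tool call to move; the robot and the scene stay as the last step left them, time stands still between calls to the robot, and variables do not carry over. Pictures are saved under pics/ and viewed, and the job is handed in when it is done.

Besides the shell and the picture viewer there is one more tool, called after "Request:" in YAML: its name, and indented under it one key for each argument. servo_tool: Moves the arm, as the interface text tells. Scaled input: -1 to 1 covers 40 mm each way for a shift and 4 degrees each way for a turn. Its arguments: {"type":"object","properties":{"motion":{"type":"array"}},"required":["motion"]}

```bash
mkdir -p pics; ls; python3 - <<'E'
from cell import bot
import cv2,json
o=bot.get_obs()
for k,v in o.items(): print(k,v)
import pickle
d={}
for n in ("side","top","wrist"):
    f=bot.grab_frame(n); d[n]=f; cv2.imwrite(f"pics/{n}0.png",f["frame"])
    print(n,{k:v for k,v in f.items() if k!="frame"})
pickle.dump(d,open("f0.pkl","wb"))
E
```

```text
pics
clock 0.0
joint_positions [-1.33079397  0.57651702  0.02482724  1.43791843 -0.01499392  1.12898138
 -0.05650985]
joint_velocities [-1.00857464e-05 -1.91875928e-03  1.25420569e-03  9.04332262e-04
  5.48888597e-04  1.35929163e-03 -6.26706249e-06]
tau [ 1.07876491e-03 -7.65787482e+01  2.25099921e+00 -2.85989535e+01
  1.53074873e-02  1.27088546e-02  3.46640502e-05]
eef_pos [0.21462163 0.63953711 0.2554487 ]
orientation [-5.06315385e-01 -3.10033711e+00  2.55958805e-03]
contact_force [-0.6997862  -0.11411205  0.09226978]
wrist_torque [ 0.03028489 -0.02526194 -0.01211618]
opening 0.08517583908366679
side {'mtx': array([[545.06153623,   0.        , 320.65126068],
       [  0.        , 545.06153623, 233.41901748],
       [  0.        ,   0.        ,   1.        ]]), 'R': array([[-0.99968452, -0.01877988, -0.01667866],
       [-0.00443498,  0.78558761, -0.61873454],
       [ 0.02472231, -0.61846538, -0.78542306]]), 't': array([0.57626191, 0.08910105, 1.62455417])}
top {'mtx': array([[436.0226398 ,   0.        , 323.79315929],
       [  0.        , 436.0226398 , 233.11683201],
       [  0.        ,   0.        ,   1.        ]]), 'R': array([[-0.01315632, -0.99966244, -0.02240364],
       [-0.99577443,  0.0151351 , -0.09057707],
       [ 0.09088557,  0.02111731, -0.99563742]]), 't': array([0.02095867, 0.588939  , 1.11546788])}
wrist {'mtx': array([[366.63803794,   0.        , 316.1597641 ],
       [  0.        , 366.63803794, 236.99464945],
       [  0.        ,   0.        ,   1.        ]]), 'T_tool_cam': array([[ 2.64630593e-04, -9.58117855e-01, -2.86374068e-01,
         7.31583656e-02],
       [ 9.99999683e-01,  3.86494965e-05,  7.94763779e-04,
         3.83574698e-04],
       [-7.50409153e-04, -2.86374188e-01,  9.58117561e-01,
        -1.18090360e-01],
       [ 0.00000000e+00,  0.00000000e+00,  0.00000000e+00,
         1.00000000e+00]])}
```

View pics/side0.png

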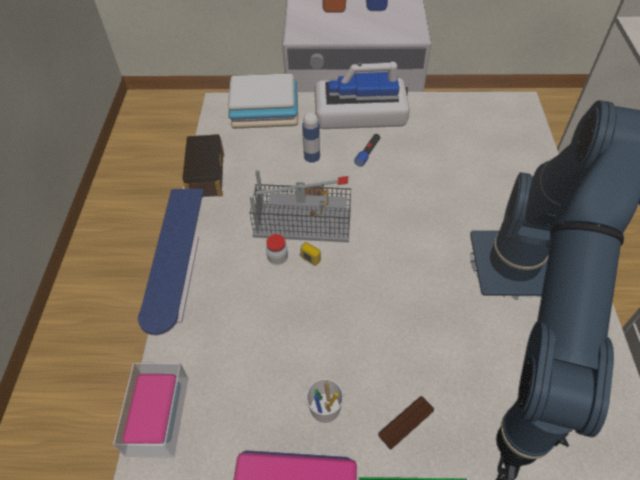

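View pics/top0.png

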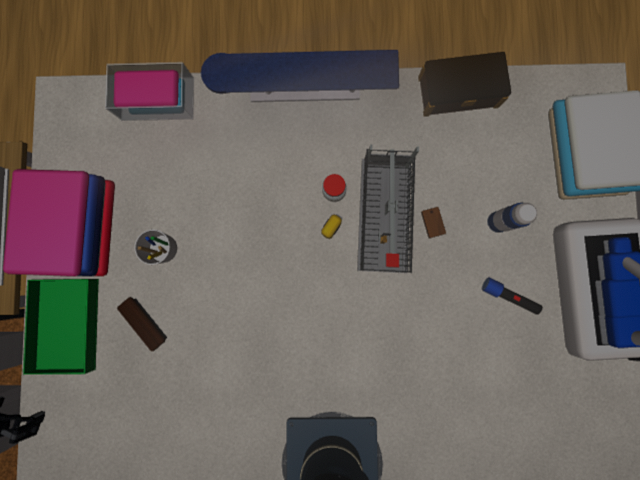

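View pics/wrist0.png

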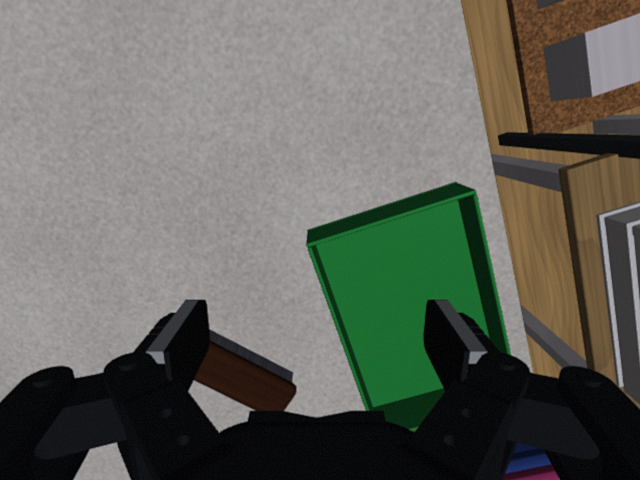

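The top view puts the trap at about (387,210), with the red tab at (392,260) on the robot's side and the gate at the far end. In the side view the tab is at (343,181). I'll enlarge both.

```bash
python3 - <<'E'
import cv2,pickle
d=pickle.load(open("f0.pkl","rb"))
t=d["top"]["frame"][130:290,330:450]; cv2.imwrite("pics/tc.png",cv2.resize(t,None,fx=3.7,fy=3.7,interpolation=cv2.INTER_CUBIC))
s=d["side"]["frame"][160:270,240:365]; cv2.imwrite("pics/sc.png",cv2.resize(s,None,fx=5,fy=5,interpolation=cv2.INTER_CUBIC))
import numpy as np
for n,(y0,y1,x0,x1) in {"top":(240,290,370,420),"side":(165,200,325,365)}.items():
    c=d[n]["frame"][y0:y1,x0:x1].astype(int); m=(c[...,2]>120)&(c[...,2]-c[...,1]>70)&(c[...,2]-c[...,0]>70)
    ys,xs=np.nonzero(m); print(n,xs.mean()+x0,ys.mean()+y0,xs.min()+x0,xs.max()+x0,ys.min()+y0,ys.max()+y0,len(xs))
E
```

```text
top 392.0 259.5 387 397 254 265 130
side 342.4 179.93333333333334 338 347 177 183 60
```

View pics/tc.png

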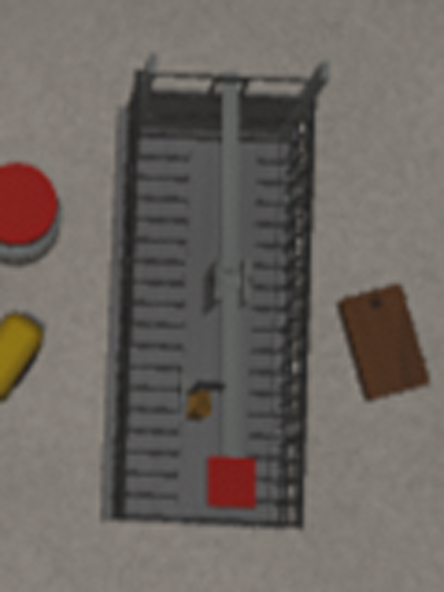

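View pics/sc.png

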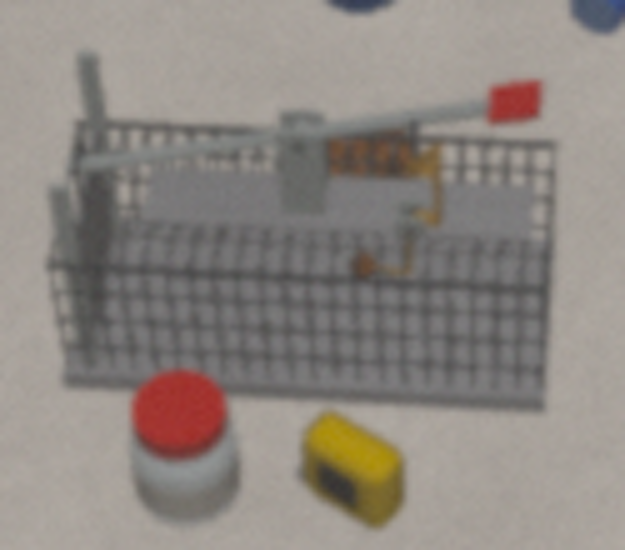

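```bash
cat > h.py <<'E'
import numpy as np,pickle
d=pickle.load(open("f0.pkl","rb"))
def ray(n,u,v):
    f=d[n];r=f["R"].T@np.linalg.inv(f["mtx"])@np.array([u,v,1.]);c=-f["R"].T@f["t"];return c,r
def onz(n,u,v,z):
    c,r=ray(n,u,v);return c+r*(z-c[2])/r[2]
def tri(a,b):
    A=np.zeros((3,3));B=np.zeros(3)
    for c,r in (a,b):
        r=r/np.linalg.norm(r);P=np.eye(3)-np.outer(r,r);A+=P;B+=P@c
    return np.linalg.solve(A,B)
E
python3 - <<'E'
from h import *
from scipy.spatial.transform import Rotation as Ro
from cell import bot
o=bot.get_obs()
np.set_printoptions(precision=4,suppress=True)
print("tri",tri(ray("top",392,259.6),ray("side",342.4,180.2)))
print("tab top z",onz("top",392,259.6,.208),onz("side",342.4,180.2,.208))
tc=lambda x,y:(330+(x+.5)/3.7-.5,130+(y+.5)/3.7-.5)
print("pivot",onz("top",*tc(230,283),.175), "baselow corners",onz("top",*tc(103,521),0.0),"roof",onz("top",*tc(110,518),.112),onz("top",*tc(300,524),.112), "roof far",onz("top",*tc(140,75),.112),onz("top",*tc(313,85),.112))
print(Ro.from_rotvec(o["orientation"]).as_matrix())
E
```

```text
tri [ 0.5128 -0.1392  0.2095]
tab top z [ 0.5123 -0.1394  0.208 ] [ 0.5133 -0.1407  0.208 ]
pivot [ 0.6352 -0.1467  0.175 ] baselow corners [ 0.4907 -0.075   0.    ] roof [ 0.4921 -0.0735  0.112 ] [ 0.4866 -0.1962  0.112 ] roof far [ 0.7854 -0.0994  0.112 ] [ 0.7764 -0.2138  0.112 ]
[[-0.948   0.3182 -0.0003]
 [ 0.3182  0.948  -0.0012]
 [-0.0001 -0.0013 -1.    ]]
```

The tab triangulates to (0.513, -0.140, 0.209), which matches the stated height of 0.208. The bar runs almost along world x, with a yaw of about -0.06 rad. I'll close the jaws, square the tool to the bar, and travel over at a safe height.

Request:
servo_tool:
  motion:
    - {"rot": [0,0,-1],"dp": [-1,0,0],"jaw": 1}
    - {"rot": [0,0,-1],"dp": [-1,0,-0.3],"jaw": 1}
    - {"rot": [0,0,-1],"dp": [-1,-0.5,-0.3],"jaw": 1}
    - {"rot": [0,0,-1],"dp": [-1,-1,0],"jaw": 1}
    - {"rot": [0,0,0],"dp": [-1,-1,0],"jaw": 1}
    - {"rot": [0,0,0],"dp": [-1,-1,0],"jaw": 1}
    - {"rot": [0,0,0],"dp": [0,-1,0],"jaw": 1}
    - {"rot": [0,0,0],"dp": [0,0,0],"jaw": 1}

```text
clock: 1.15
eef_pos: [0.4381, 0.4188, 0.2805]
orientation: [0.078, 3.14, -0.003]
contact_force: [-0.7, 1.2, -0.3]
opening: 0.0001
```

Request:
servo_tool:
  motion:
    - {"rot": [0,0,0],"dp": [-0.6,-1,0],"jaw": 1}
    - {"rot": [0,0,0],"dp": [-0.6,-1,0],"jaw": 1}
    - {"rot": [0,0,0],"dp": [-0.6,-1,0],"jaw": 1}
    - {"rot": [0,0,0],"dp": [-0.6,-1,0],"jaw": 1}
    - {"rot": [0,0,0],"dp": [0,-1,0],"jaw": 1}
    - {"rot": [0,0,0],"dp": [0,-1,0],"jaw": 1}
    - {"rot": [0,0,0],"dp": [0,-1,0],"jaw": 1}
    - {"rot": [0,0,0],"dp": [0,-1,0],"jaw": 1}

```text
clock: 2.15
eef_pos: [0.5185, 0.0985, 0.2802]
orientation: [0.067, 3.141, 0.001]
contact_force: [0.7, -0.5, -0.1]
opening: 0.0001
```

Request:
servo_tool:
  motion:
    - {"rot": [0,0,0],"dp": [0,-1,0],"jaw": 1}
    - {"rot": [0,0,0],"dp": [0,-1,0],"jaw": 1}
    - {"rot": [0,0,0],"dp": [0,-1,0],"jaw": 1}
    - {"rot": [0,0,0],"dp": [0,0,0],"jaw": 1}
    - {"rot": [0,0,0],"dp": [0,0,0],"jaw": 1}

```text
clock: 2.78
eef_pos: [0.5135, -0.0201, 0.2802]
orientation: [0.068, 3.141, 0.001]
contact_force: [-0.1, 0.9, -0.6]
opening: 0.0001
```

```bash
cat > wl.py <<'E'
import sys
from h import *
from cell import bot
import cv2
from scipy.spatial.transform import Rotation as Ro
np.set_printoptions(precision=4,suppress=True)
k=sys.argv[1]
o=bot.get_obs(); print(o["clock"],o["eef_pos"],o["orientation"],o["contact_force"])
f=bot.grab_frame("wrist"); cv2.imwrite(f"pics/w{k}.png",f["frame"])
f["eef"]=o["eef_pos"];f["rv"]=o["orientation"];pickle.dump(f,open(f"w{k}.pkl","wb"))
for n in sys.argv[2:]:
    g=bot.grab_frame(n); cv2.imwrite(f"pics/{n}{k}.png",g["frame"])
# project of estimated tab
R=Ro.from_rotvec(o["orientation"]).as_matrix(); T=f["T_tool_cam"]
for P in ([.513,-.140,.208],list(o["eef_pos"]+R@[0,0,.025])):
    pc=T[:3,:3].T@(R.T@(np.array(P)-o["eef_pos"])-T[:3,3]); q=f["mtx"]@pc; print(P,q[:2]/q[2])
E
python3 wl.py 1
```

```text
2.775 [ 0.5135 -0.0201  0.2802] [0.0682 3.1408 0.0011] [-0.1332  0.9122 -0.561 ]
[0.513, -0.14, 0.208] [100.2013 272.8126]
[np.float64(0.5134873202818643), np.float64(-0.020118629560425885), np.float64(0.2552312941329533)] [314.8412 304.2168]
```

View pics/w1.png

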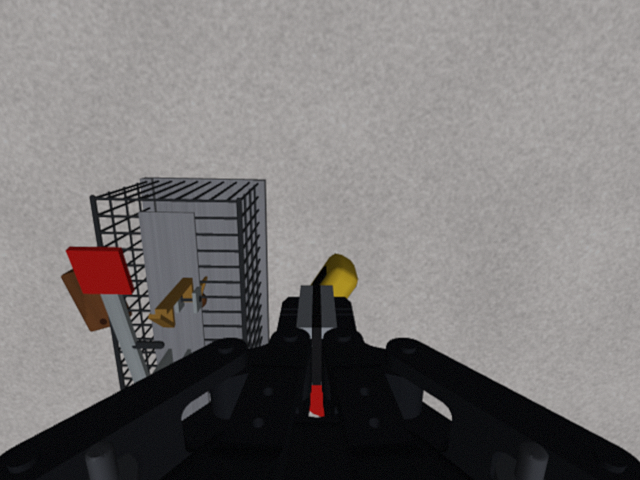

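The wrist view shows the tab's top face centred near (99,270), and the projection of my estimate falls at (100,273), so they agree to about 1 mm. Next I'll move over the tab.

Request:
servo_tool:
  motion:
    - {"rot": [0,0,0],"dp": [-0.13,-1,0],"jaw": 1}
    - {"rot": [0,0,0],"dp": [0,-1,0],"jaw": 1}
    - {"rot": [0,0,0],"dp": [0,-1,0],"jaw": 1}
    - {"rot": [0,0,0],"dp": [0,0,0],"jaw": 1}
    - {"rot": [0,0,0],"dp": [0,0,0.6],"jaw": 1}
    - {"rot": [0,0,0],"dp": [0,0,0],"jaw": 1}

```text
clock: 3.58
eef_pos: [0.5126, -0.1394, 0.2551]
orientation: [-0.066, -3.138, -0.002]
contact_force: [-0.4, 0.9, 0.1]
opening: -0.0004
```

```bash
python3 wl.py 2 side top; python3 -c "
import cv2
a=cv2.imread('pics/side2.png')[120:280,230:400];cv2.imwrite('pics/side2c.png',cv2.resize(a,None,fx=3.6,fy=3.6,interpolation=cv2.INTER_CUBIC))"
```

```text
3.575 [ 0.5126 -0.1394  0.2551] [-0.0657 -3.1379 -0.002 ] [-0.4235  0.8999  0.0942]
[0.513, -0.14, 0.208] [313.6577 284.4021]
[np.float64(0.5125390753779688), np.float64(-0.13936646732067318), np.float64(0.2300519156599149)] [314.8402 304.2188]
```

View pics/w2.png

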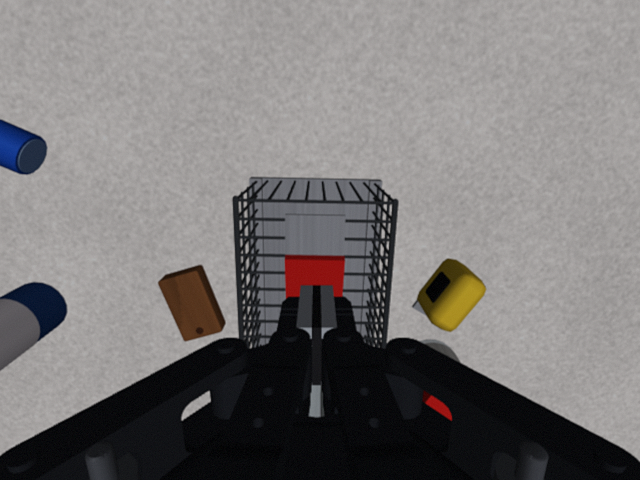

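View pics/side2c.png

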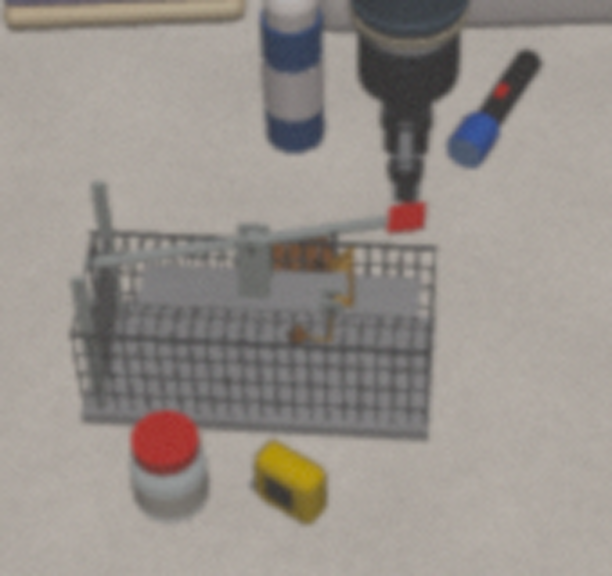

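The fingertips sit over the middle of the tab: the tab spans columns 285-344 and the tips are at about 316. Now I'll press slowly.

Request:
servo_tool:
  motion:
    - {"rot": [0,0,0],"dp": [0,0,0.25],"jaw": 1}
    - {"rot": [0,0,0],"dp": [0,0,0.25],"jaw": 1}
    - {"rot": [0,0,0],"dp": [0,0,0.25],"jaw": 1}
    - {"rot": [0,0,0],"dp": [0,0,0.25],"jaw": 1}
    - {"rot": [0,0,0],"dp": [0,0,0.25],"jaw": 1}
    - {"rot": [0,0,0],"dp": [0,0,0.25],"jaw": 1}
    - {"rot": [0,0,0],"dp": [0,0,0.25],"jaw": 1}
    - {"rot": [0,0,0],"dp": [0,0,0],"jaw": 1}

```text
clock: 4.72
eef_pos: [0.513, -0.1416, 0.1856]
orientation: [-0.07, -3.14, 0.0]
contact_force: [0.1, -0.0, 2.1]
opening: 0.0002
```

```bash
python3 wl.py 3 side; python3 -c "
import cv2
a=cv2.imread('pics/side3.png')[120:280,230:400];cv2.imwrite('pics/side3c.png',cv2.resize(a,None,fx=3.6,fy=3.6,interpolation=cv2.INTER_CUBIC))"
```

```text
4.725 [ 0.513  -0.1416  0.1856] [-0.0699 -3.1404  0.    ] [ 0.1025 -0.0389  2.0658]
[0.513, -0.14, 0.208] [319.4675 375.1905]
[np.float64(0.5130081334021104), np.float64(-0.14155430327801014), np.float64(0.1606428057077259)] [314.8424 304.218 ]
```

View pics/side3c.png

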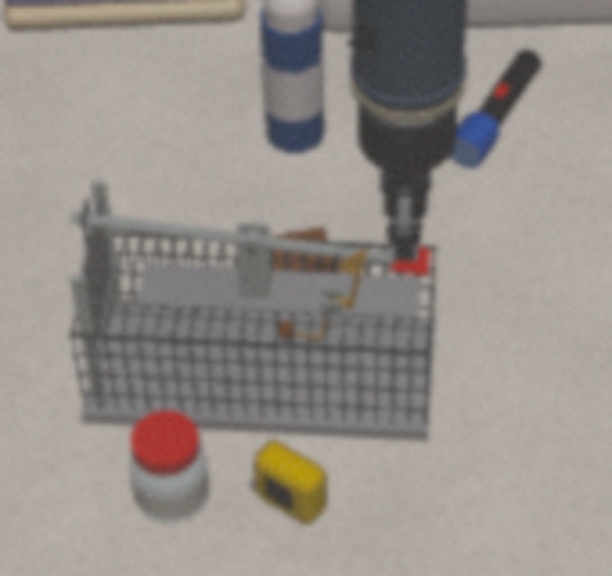

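View pics/w3.png

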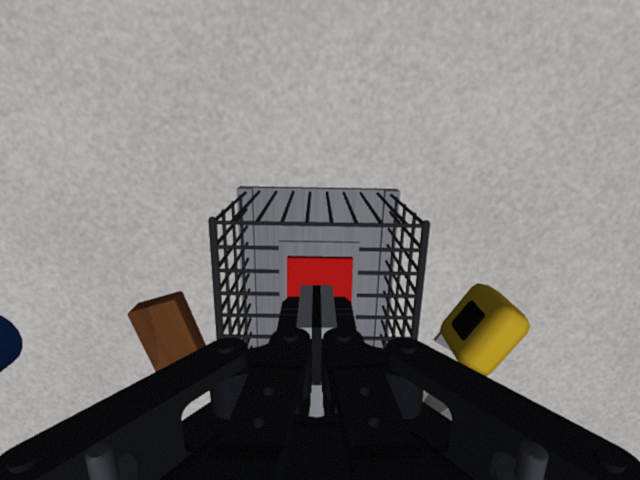

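The tab is going down under the tips with 2.1 N, the gate is rising and the trap hasn't moved. I'll keep going to just short of the stop, which is TCP z of about 0.162 to 0.165.

Request:
servo_tool:
  motion:
    - {"rot": [0,0,0],"dp": [0,0,0.15],"jaw": 1}
    - {"rot": [0,0,0],"dp": [0,0,0.15],"jaw": 1}
    - {"rot": [0,0,0],"dp": [0,0,0.15],"jaw": 1}
    - {"rot": [0,0,0],"dp": [0,0,0.05],"jaw": 1}
    - {"rot": [0,0,0],"dp": [0,0,0],"jaw": 1}

```text
clock: 5.45
eef_pos: [0.5128, -0.1415, 0.1661]
orientation: [-0.07, -3.14, -0.0]
contact_force: [-0.1, 0.3, 1.9]
opening: 0.0001
```

```bash
python3 wl.py 4 side; python3 -c "
import cv2
a=cv2.imread('pics/side4.png')[120:280,230:400];cv2.imwrite('pics/side4c.png',cv2.resize(a,None,fx=3.6,fy=3.6,interpolation=cv2.INTER_CUBIC))"
```

```text
5.45 [ 0.5128 -0.1415  0.1661] [-0.0699 -3.1403 -0.0001] [-0.0694  0.3442  1.947 ]
[0.513, -0.14, 0.208] [320.0901 425.1212]
[np.float64(0.5128279407585734), np.float64(-0.1415206922659466), np.float64(0.1411100489343345)] [314.8424 304.2181]
```

View pics/side4c.png

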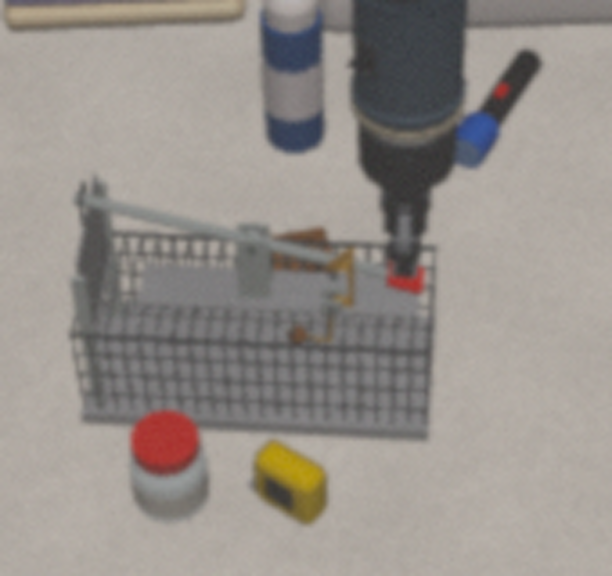

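The tips are at 0.141 and the catch looks upright again over the bar. I'll press slightly further to be sure, then check the force.

Request:
servo_tool:
  motion:
    - {"rot": [0,0,0],"dp": [0,0,0.05],"jaw": 1}
    - {"rot": [0,0,0],"dp": [0,0,0.03],"jaw": 1}
    - {"rot": [0,0,0],"dp": [0,0,0],"jaw": 1}

```text
clock: 5.92
eef_pos: [0.5134, -0.1416, 0.1633]
orientation: [0.07, 3.14, -0.0]
contact_force: [0.3, 0.6, 5.0]
opening: -0.0001
```

The force has risen to 5 N, so the bar is close to its stop. Next I'll raise the tool slowly and look.

Request:
servo_tool:
  motion:
    - {"rot": [0,0,0],"dp": [0,0,-0.1],"jaw": 1}
    - {"rot": [0,0,0],"dp": [0,0,-0.15],"jaw": 1}
    - {"rot": [0,0,0],"dp": [0,0,-0.2],"jaw": 1}
    - {"rot": [0,0,0],"dp": [0,0,-0.5],"jaw": 1}
    - {"rot": [0,0,0],"dp": [0,0,-1],"jaw": 1}
    - {"rot": [0,0,0],"dp": [0,0,-1],"jaw": 1}
    - {"rot": [0,0,0],"dp": [0,0,0],"jaw": 1}
    - {"rot": [0,0,0],"dp": [0,0,0],"jaw": 1}

```text
clock: 6.92
eef_pos: [0.5127, -0.1414, 0.2809]
orientation: [-0.07, -3.141, -0.0]
contact_force: [0.7, 0.4, -0.1]
opening: 0.0003
```

```bash
python3 wl.py 5 side top; python3 -c "
import cv2
a=cv2.imread('pics/side5.png')[120:280,230:400];cv2.imwrite('pics/side5c.png',cv2.resize(a,None,fx=3.6,fy=3.6,interpolation=cv2.INTER_CUBIC))"
```

```text
6.925 [ 0.5127 -0.1414  0.2809] [-0.0698 -3.1406 -0.0002] [ 0.7258  0.3578 -0.1465]
[0.513, -0.14, 0.208] [317.6102 264.8578]
[np.float64(0.5126853583154806), np.float64(-0.141399387928505), np.float64(0.25588451111471)] [314.8423 304.2179]
```

View pics/side5c.png

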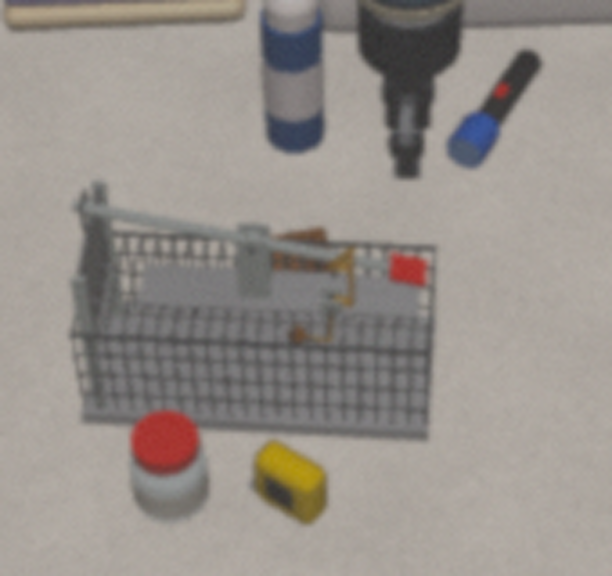

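View pics/w5.png

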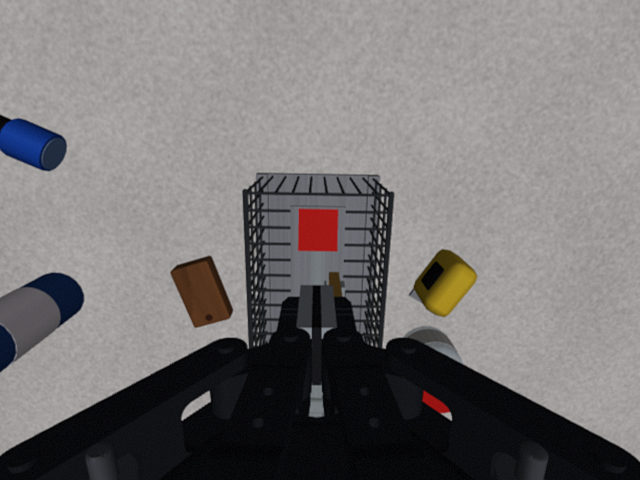

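The bar stays down with the tool clear, and the catch is upright over it. To confirm, I'll work out the tab's height (0.147 expected) and check again that it's at rest.

```bash
python3 wl.py 6 side; python3 - <<'E'
from h import *
import cv2
from scipy.spatial.transform import Rotation as Ro
np.set_printoptions(precision=4,suppress=True)
def cen(n,im,y0,y1,x0,x1):
    c=im[y0:y1,x0:x1].astype(int); m=(c[...,2]>110)&(c[...,2]-c[...,1]>70)
    ys,xs=np.nonzero(m); return xs.mean()+x0,ys.mean()+y0
for k in "56":
    f=pickle.load(open(f"w{k}.pkl","rb")); R=Ro.from_rotvec(f["rv"]).as_matrix();T=f["T_tool_cam"]
    u=cen("w",f["frame"],190,260,280,360); s=cen("s",cv2.imread(f"pics/side{k}.png"),180,210,325,365)
    r=R@T[:3,:3]@np.linalg.inv(f["mtx"])@np.array([*u,1]); c=f["eef"]+R@T[:3,3]
    print(u,s,tri((c,r),ray("side",*s)))
a=cv2.imread("pics/side0.png").astype(int);b=cv2.imread("pics/side6.png").astype(int)
D=(np.abs(a-b).max(2)>50)[100:280,230:400]; ys,xs=np.nonzero(D[100:]); print("changed px low part of trap/jar/tape:",len(xs))
E
```

```text
7.075 [ 0.5125 -0.1414  0.2801] [-0.0698 -3.1389 -0.0004] [ 0.3205 -0.0246 -0.0688]
[0.513, -0.14, 0.208] [317.5888 265.9725]
[np.float64(0.512415535016657), np.float64(-0.14137931532893194), np.float64(0.2550872366320127)] [314.8421 304.2202]
(np.float64(317.75443968156765), np.float64(229.53766074709125)) (np.float64(343.06451612903226), np.float64(194.40322580645162)) [ 0.5098 -0.1397  0.1484]
(np.float64(317.62325015216067), np.float64(230.7644552647596)) (np.float64(343.06451612903226), np.float64(194.40322580645162)) [ 0.5099 -0.1397  0.1485]
changed px low part of trap/jar/tape: 0
```

The tab is resting at 0.148 m (0.147 expected when caught), and nothing else has moved. I'll hand the job in.

```bash
python3 -c "
from cell import bot
print(bot.sign_off())"
```

```text
the job is handed in; nothing more can be done
None
```

The trap is set: the bar stayed down under the catch after I let go, and the gate stayed up. I handed the job in at about 7.1 s; hand-in reports no verdict.

**What I did:** I found the red tab at (0.513, -0.140, 0.209) from the top and side images, and the wrist camera agreed to within about 1 mm. With the jaws shut, I pressed the tab straight down until the force rose to 5 N, close to the stop. Then I raised the tool about 117 mm clear.

**Last checks:**
- **Bar:** the tab rests at 0.148 m (0.147 expected when caught) and was at the same height in two pictures 0.15 s apart.
- **Catch and gate:** the catch looks upright over the bar and the gate looks raised in the side view. I did not measure the catch angle or the gate height directly.
- **Surroundings:** the side images from before and after show no change in the lower part of the trap, the jar or the tape measure. I did not compare the other items one by one, but the arm never came near them.
- **Contact:** the force reading is back to sensor noise, so the robot touches nothing.

No check failed or disagreed.

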